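# Close the dust flap of a stock bin and tuck it under its lip

## Task

The blue stock bin's yellow dust flap is standing open. With the fingertips, fold it down over the bin, then, keeping it pressed down, push it away from its hinge until its free edge is fully home under the steel lip, so that it stays shut by itself when you let go. Press gently, do not grip or lift anything, and leave the fittings, the bins and everything else on the bench where they are.

Things in the scene. Friction and masses are not known exactly. Their poses are not given: they have to be found in the camera images.
- bin: Blue plastic stock bin, fixed to the bench: 144 mm long (x), 108 mm wide (y), walls 4 mm, side and hinge-end rims 60 mm above the bench. Origin on the bench near the middle (the bin spans x -76 to +68 mm from it); x points from the flap's hinge towards the steel lip, z up. At the far end (x +46 to +68 mm) a grey steel lip, 4 mm thick, spans the width and overhangs the mouth; its underside is 70 mm, its top 74 mm above the bench.
- flap_hinge (a joint): Angle of the yellow flap, rad: 0 = folded flat on the rim, grows as it opens, about 1.57 = upright, stop at 1.8. A weak spring opens it towards 1.5 (about 1 N at the edge when flat), so it rises again if let go before it is tucked; tucked, it rests against the lip's underside at about 0.05.
- flap_slide (a joint): How far the flap is slid out in its own plane, away from its hinge line, on its slotted hinge, m: 0 = drawn back (start), 0.018 = stop. Stiffness: about 1 N of friction, no spring. Flat and drawn back, its edge is 4 mm short of the lip; at 0.018 it is 14 mm under it. If slid out before it is folded it lands on top of the lip.
- hinge_line (a point): Middle of the flap's hinge axis, on the bin at x -68 mm, 63 mm above the bench; the axis runs along the bin's y. Fixed to the bin.
- flap_edge (a point): Middle of the flap's free edge, 110 mm from the hinge axis when drawn back. The flap is a yellow plate 94 mm wide and 4 mm thick, mid-plane through the hinge axis; flat, its top is 65 mm above the bench, 5 mm below the lip's underside. x points from the hinge to the free edge, z out of the outer (upper when shut) face. Upright, the outer face looks away from the lip.
- flap_rib (a point): Foot of the black push rib on the flap's outer face: middle of its hinge-side face, 85 mm from the hinge axis when drawn back. The rib is 60 mm wide, 8 mm thick, 6 mm high; a fingertip set down on the hinge side of it can push the flap outward. Axes as flap_edge.
- lip_edge (a point): Middle of the lower edge of the steel lip, on the side of the hinge, 114 mm from the hinge axis.
- coupling_in: Brass coupling 34 mm high and 33 mm across standing in the blue bin; origin at the middle of its underside. Leave it in place.
- seal_in: Black rubber seal ring, 36 mm across, 10 mm high, lying in the blue bin; origin at the middle of its underside. Leave it in place.
- red_bin: Loose red open bin without flap, 150 x 108 x 55 mm; origin under its middle. Leave it in place.
- coupling_red: Copper coupling 36 mm high, 35 mm across, standing in the red bin; origin at the middle of its underside. Leave it in place.
- coupling_mid: Brass coupling 40 mm high and 38 mm across standing on the bench between the two bins; origin at the middle of its underside. Leave it in place.
- seal_stack: Black rubber sleeve, 56 mm across, 36 mm high, on the bench beyond the bins; origin at the middle of its underside. Leave it in place.
- elbow: Copper pipe elbow about 50 mm long, 24 mm thick, beyond the bins; origin under it. Leave it in place.
- paste_jar: White jar with green cap, 64 mm across, 85 mm high, on the left; origin under it. Leave it in place.
- tablet: Black tablet computer lying flat on the right, 245 x 165 x 12 mm; origin under its middle. Leave it in place.
- screwdriver: Screwdriver lying on the left; origin under it. Leave it in place.
There are look-alikes about, which are no part of the job. Several things have the shape of the bin; the one meant has the colours described above.

How it is judged:
On the way, in this order (a step that is already met when the one before it is completed fails the run):
1. the flap is folded down over the bin's mouth (value of joint flap_hinge below 0.25 rad), for 0.1 s.
2. the flap's edge is slid under the lip (value of joint flap_hinge below 0.08 rad and value of joint flap_slide above 0.012 m), for 0.2 s.
At the end, for the whole second after the job is handed in: The flap lies shut (hinge below 0.08 rad), slid out at least 12 mm of its 18 mm so that its edge is at least 8 mm under the lip, and is at rest, held by the lip alone (all of step 2 and velocity of joint flap_hinge between -0.05 and 0.05 rad/s); the robot touches nothing.
It fails at once if the flap or bin is pressed with more than 35 N, or gripped that hard (contact force between the fingers and bin above 35 N).
It fails at once if a fitting, bin or other bystander is moved more than 30 mm from its place (distance of any of coupling_in, seal_in, red_bin, coupling_red, coupling_mid, seal_stack, elbow, paste_jar, tablet, screwdriver from where it was at the start of the episode above 0.03 m).
It fails at once if a fitting, bin or other bystander is lifted off its support (height (world z) of any of coupling_in, seal_in, red_bin, coupling_red, coupling_mid, seal_stack, elbow, paste_jar, tablet, screwdriver above 0.02 m).
It also fails if it takes over 38 s, if anything falls off the work surface, if the arm or the gripper's body presses on something with over 40 N, if the wrist force passes 120 N, or if a joint passes its speed limit or range.

## Robot

A 7-joint arm with a two-finger parallel gripper is mounted at the origin on the work surface. World frame = base frame: x ahead of the robot, y to its left, z up, the work surface at z = 0. Lengths are in m, angles in rad, forces in N, time in s.
With the tool pointing down it reaches from about 0.425 to 0.925 m from the base axis. Payload 6.8 kg.
Tool frame: the origin (TCP) lies between the finger pads; the fingertips stand 14 mm ahead of it and the grasp point (between the pads) lies 5 mm behind it; z points along the fingers, y is the line along which they close (so a half turn about z gives the same grasp; the last joint's range is limited). The gripper opens to 85 mm and grips with 20 to 120 N. Pads are 22 mm wide; open, the fingers measure 114 mm over their backs; the gripper's body (76 mm by 85 mm) begins 54 mm behind the grasp point. The pads swing forward as they close: fully open they stand 13 mm farther back than shut.
Start: joints at [-1.419, 0.477, 0.022, 1.555, -0.011, 1.109, -0.083], TCP at [0.173, 0.652, 0.245] pointing down, gripper open.
Joint ranges: [-2.96, 2.96], [-0.34, 2.1], [-1.41, 1.46], [0.24, 2.44], [-1.37, 4.51], [0.17, 1.92], [-2.96, 2.96]. Speed limits (rad/s): [2.39, 2.39, 3.14, 3.14, 3.14, 3.14, 3.14].

## Interface

Orientations are given as a rotation vector (axis times angle).
In Python, from bench import r, eyes, ticket gives the robot as it stands. The module is installed in compiled form; this text tells all that it offers.
- The arm moves only by the tool arm_command, never from a script. Its argument "plan" is text: rows parted by semicolons, each of 4 numbers parted by spaces: the shift along the tool's x, y, z in m, then the turn about the tool's z in degrees. In form: tx ty tz yaw; .... A call has 1 to 20 rows; each row shifts and turns the commanded pose from where the row before left it, along the tool's axes as they then stand; what a row does not reach is not made up. A row lasts 1/8 s, in which the tool goes at most 62.5 mm and 10.7 degrees, less where a joint would pass 70% of its speed; a pose out of reach is approached as far as the arm can. A call is refused whole if a number of a shift passes 0.0625 or a number of a turn 10.7, either way. A call with a gripper value outside its range is refused whole. "hand" is the closure, from -1 (fully open) to 1 (shut), set as the call begins (left out, the last holds). The fingers move at their own pace and stop on an object; "grip_force" is the grip in N (left out, the last holds). Time passes only in rows, so rows that do not move let the fingers close. It gives the time, the measured TCP pose, the force, the opening and the grip force at its end, in the units of the state.
- r.get_obs(): the state, without advancing time (a new reading comes with each control period).
- eyes.grab_frame(name): name is "side" or "top"; returns (picture, depth): 384x512x3 uint8, red, green, blue; 384x512 float32, m along the optical axis (not along the pixel's ray), 0 where there is no reading.
- eyes.calibration(name): a dict with "fov_y" (degrees; the focal length in pixels is half the picture's height over the tangent of half this angle, whatever the lens; pixels are square), "cx", "cy" (the principal point, pixels), "origin" and "attitude" of the camera in the world. Camera axes: x right, y up, looking along -z (the intrinsics and any distortion apply to the point x, -y, -z); pixel columns grow to the right and rows downward; lengths in m; the calibration is good to about 2 mm. A picture is of the moment at which its call begins. calibration takes no time and is no camera call.
- ticket.hand_in(): hands the job in; it is judged then, once.
The state is a dict: "clock": time; "joints": joint angles; "qvel": joint speeds; "tau": joint torques, N m; "tcp_pos": TCP position; "orientation": TCP orientation; "contact_force": force on the tool from outside, world axes, zero at the start; "moment": the same for the moment, N m; "grip_width": finger opening in m; "gripper_force": force on a finger pad.
Only numpy, scipy, OpenCV 4.12 (cv2) and the standard library are available. Lean on these libraries where they do the work, as an engineer would, in place of code of your own. Each camera call takes 0.05 s, during which the arm holds its last target. There are 200 camera calls.

## Working session

There is one attempt and no reset: what is moved stays moved. The work goes in short steps, Python scripts to look and compute and a tool call to move; the robot and the scene stay as the last step left them, time stands still between calls to the robot, and variables do not carry over. Pictures are saved under pics/ and viewed, at most 10 in all, crops included, and the job is handed in when it is done.

Besides the shell and the picture viewer there is one more tool, called after "Request:" as name(argument=value, ...) on one line, values as JSON. arm_command: Moves the arm, as the interface text tells. Its arguments: {"type":"object","properties":{"plan":{"type":"string"},"hand":{"type":"number"},"grip_force":{"type":"number"}},"required":["plan"]}

```bash
mkdir -p pics; cat > h.py <<'E'
import numpy as np, cv2
from scipy.spatial.transform import Rotation as R
from bench import r, eyes, ticket
def cal(n):
    c=eyes.calibration(n); f=192/np.tan(np.radians(c['fov_y'])/2)
    return c,f
def rot(a):
    a=np.array(a,float)
    return a if a.shape==(3,3) else (R.from_rotvec(a).as_matrix() if a.size==3 else R.from_quat(a).as_matrix())
def cloud(n,d):
    c,f=cal(n); v,u=np.mgrid[:384,:512]
    P=np.stack([(u-c['cx'])/f*d,-(v-c['cy'])/f*d,-d],-1)
    return P@rot(c['attitude']).T+np.array(c['origin'])
E
python3 - <<'E'
from h import *
print(r.get_obs())
for n in('side','top'):
    print(eyes.calibration(n)); p,d=eyes.grab_frame(n); cv2.imwrite(f'pics/{n}0.png',p[:,:,::-1]); np.savez(f'{n}0.npz',p=p,d=d)
E
```

```text
{'clock': 0.0, 'joints': array([-1.41910248,  0.47780966,  0.02233832,  1.55644854, -0.01151313,
        1.10931406, -0.08309621]), 'qvel': array([ 1.63887585e-04,  1.77942832e-03,  3.83533229e-04,  1.82495126e-03,
       -9.06143036e-05,  1.65852702e-04, -1.63995682e-04]), 'tau': array([-1.35471291e-05, -5.96446574e+01,  1.60752084e+00, -2.81200737e+01,
        1.23667350e-02,  9.20467253e-03, -1.92526741e-06]), 'tcp_pos': array([0.17325675, 0.65179488, 0.24432049]), 'orientation': array([-4.06889135e-01, -3.11501487e+00,  2.90278369e-03]), 'contact_force': array([-0.26004974,  0.24660225, -0.11814824]), 'moment': array([-0.00611466,  0.02273972, -0.0297407 ]), 'gripper_force': 0.0, 'grip_width': 0.08532725594820874}
{'fov_y': 54.48216661608623, 'cx': 247.7652388763003, 'cy': 195.23214660396613, 'origin': array([ 0.48965548, -0.90491321,  0.67962747]), 'attitude': array([ 0.9735277 , -0.0402996 , -0.11776984])}
{'fov_y': 45.98752234101047, 'cx': 262.1178453183131, 'cy': 193.81574881989533, 'origin': array([ 0.44186872, -0.00916342,  1.47543359]), 'attitude': array([ 0.08387421, -0.07228348, -1.55192318])}
```

View pics/side0.png

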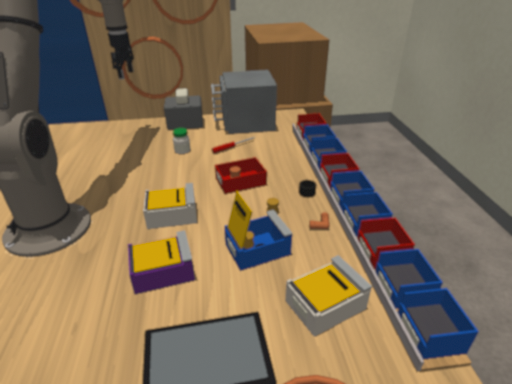

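View pics/top0.png

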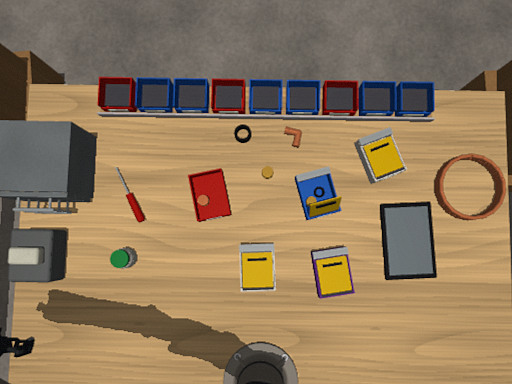

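The side view shows the blue bin at about (260,240), its open flap at (238,222) and the lip at the far right end. In the top view the bin is at (318,195), with the flap at (323,207) and the lip at (313,177). The other yellow-flapped bins are look-alikes.

```bash
python3 - <<'E'
from h import *
for n,(u0,u1,v0,v1) in dict(top=(285,350,160,225),side=(215,300,185,275)).items():
    z=np.load(n+'0.npz'); p,d=z['p'],z['d']; W=cloud(n,d)
    hsv=cv2.cvtColor(p,cv2.COLOR_RGB2HSV); H,S,V=[hsv[...,i].astype(int) for i in range(3)]
    reg=np.zeros(d.shape,bool); reg[v0:v1,u0:u1]=1; reg&=d>0
    blue=reg&(H>100)&(H<125)&(S>150); yel=reg&(H>18)&(H<32)&(S>170); grey=reg&(S<60)&(W[...,2]>.06)
    print(n,'table z',np.median(W[20+v0:v0+22,u0-10:u0][...,2]))
    for k,m in(('blue',blue&(W[...,2]>.045)),('yel',yel&(W[...,2]>.06)),('grey',grey)):
        q=W[m]; 
        if len(q)<5: print(k,len(q)); continue
        c,s,a=cv2.minAreaRect(q[:,:2].astype(np.float32)); bx=cv2.boxPoints((c,s,a))
        print(k,len(q),np.round(c,4),np.round(s,4),round(a,1),'z',np.round(np.percentile(q[:,2],[5,50,95]),4)); print(np.round(bx,3).tolist())
E
```

```text
top table z -0.000290211571138399
blue 150 [ 0.5787 -0.1753] [0.1203 0.1053] 16.3 z [0.0494 0.0596 0.155 ]
[[0.5059999823570251, -0.1420000046491623], [0.5360000133514404, -0.24300000071525574], [0.6510000228881836, -0.20900000631809235], [0.621999979019165, -0.1080000028014183]]
yel 329 [ 0.543  -0.1862] [0.0324 0.0926] 16.3 z [0.0698 0.1203 0.1689]
[[0.5139999985694885, -0.1459999978542328], [0.5400000214576721, -0.23499999940395355], [0.5720000267028809, -0.22599999606609344], [0.5460000038146973, -0.13699999451637268]]
grey 260 [ 0.5904 -0.1737] [0.1438 0.1072] 16.6 z [0.0666 0.0736 0.079 ]
[[0.5059999823570251, -0.14300000667572021], [0.5370000004768372, -0.2460000067949295], [0.675000011920929, -0.20499999821186066], [0.6439999938011169, -0.10199999809265137]]
side table z 0.0006525801060573433
blue 445 [ 0.5869 -0.173 ] [0.1408 0.1104] 16.6 z [0.046  0.0555 0.0623]
[[0.5040000081062317, -0.14000000059604645], [0.5350000262260437, -0.2460000067949295], [0.6700000166893005, -0.20600000023841858], [0.6389999985694885, -0.10000000149011612]]
yel 699 [ 0.5427 -0.1868] [0.0329 0.0937] 16.5 z [0.0763 0.1215 0.1689]
[[0.5139999985694885, -0.1469999998807907], [0.5400000214576721, -0.23600000143051147], [0.5720000267028809, -0.22699999809265137], [0.5450000166893005, -0.13699999451637268]]
grey 291 [ 0.5907 -0.1711] [0.1411 0.1099] 16.6 z [0.0653 0.0743 0.0768]
[[0.5070000290870667, -0.13899999856948853], [0.5389999747276306, -0.24400000274181366], [0.6740000247955322, -0.20399999618530273], [0.6430000066757202, -0.09799999743700027]]
```

Request:
arm_command(plan="0 0 0 -10.5; 0 0 0 -10.5; 0 0 0 -10.6; -0.0165 -0.0521 0 0; -0.0165 -0.0521 0 0; -0.0165 -0.0521 0 0; -0.0165 -0.0521 0 0; -0.0165 -0.0521 0 0; -0.0165 -0.0521 0 0; -0.0165 -0.0521 0 0; -0.0165 -0.0521 0 0; -0.0165 -0.0521 0 0; -0.0165 -0.0521 0 0; 0 0 0 0", hand=1, grip_force=20)

```text
clock: 1.85
tcp_pos: [0.4834, 0.1959, 0.2451]
orientation: [-0.443, 3.11, -0.003]
contact_force: [0.4, -0.2, 0.5]
grip_width: 0.0002
gripper_force: 0.0
```

Request:
arm_command(plan="0.0144 -0.0485 0 0; 0.0144 -0.0485 0 0; 0.0144 -0.0485 0 0; 0.0144 -0.0485 0 0; 0.0144 -0.0485 0 0; 0.0144 -0.0485 0 0; 0.0144 -0.0485 0 0; 0.0144 -0.0485 0 0; 0 0 0 0; 0 0 0 0")

```text
clock: 3.1
tcp_pos: [0.4826, -0.2026, 0.2449]
orientation: [0.458, -3.107, -0.002]
contact_force: [0.0, 0.2, 0.1]
grip_width: 0.0004
gripper_force: 0.0
```

```bash
cat >> h.py <<'E'
HX=np.array([.529,-.191]); BX=np.array([.958,.286]); BY=np.array([-.286,.958])
def state():
    o=r.get_obs(); d=o['tcp_pos'][:2]-HX
    return 'binxy %.4f %.4f z %.4f'%(d@BX,d@BY,o['tcp_pos'][2]),np.round(o['contact_force'],1),o['clock']
E
python3 - <<'E'
from h import *
print(state())
p,d=eyes.grab_frame('side'); cv2.imwrite('pics/s1.png',cv2.resize(p[80:290,150:350,::-1],None,fx=2.8,fy=2.8,interpolation=2))
W=cloud('side',d); q=W[80:240,180:280].reshape(-1,3); q=q[(q[:,2]>.19)&(q[:,2]<.4)]
e=(q[:,:2]-HX); X=e@BX; Y=e@BY
m=(abs(X+.05)<.06)&(abs(Y)<.08)
for z in np.arange(.19,.34,.01):
    k=m&(abs(q[:,2]-z)<.005)
    if k.sum()>2: print(round(z,3),k.sum(),np.round([X[k].min(),X[k].max(),Y[k].min(),Y[k].max(),q[k,2].min()],3))
E
```

```text
('binxy -0.0478 0.0022 z 0.2449', array([0. , 0.2, 0.1]), 3.1)
0.23 11 [-0.057 -0.038 -0.006 -0.001  0.231]
0.24 33 [-0.059 -0.038 -0.013  0.01   0.235]
0.25 48 [-0.06  -0.037 -0.014  0.006  0.245]
0.26 39 [-0.059 -0.041 -0.015  0.005  0.255]
0.27 16 [-0.06  -0.041 -0.013  0.012  0.265]
0.28 57 [-0.062 -0.036 -0.033  0.032  0.275]
0.29 40 [-0.062 -0.036 -0.042  0.045  0.285]
0.3 79 [-0.065 -0.037 -0.049  0.047  0.295]
0.31 86 [-0.066 -0.032 -0.057  0.056  0.305]
0.32 125 [-0.067 -0.03  -0.061  0.062  0.315]
0.33 121 [-0.068 -0.029 -0.059  0.02   0.325]
0.34 126 [-0.068 -0.028 -0.042  0.019  0.335]
```

The closed fingertips are where expected: tip 14 mm below the TCP, front face 11 mm ahead. Next I go down behind the flap and begin folding.

Request:
arm_command(plan="0 0 0.035 0; 0 0 0.035 0; 0 0 0.03 0; -0.0155 0 0 0; -0.0155 0 0 0; -0.0155 0 0 0; -0.008 0 0.001 0; -0.008 0 0.002 0; -0.006 0 0.0025 0; -0.006 0 0.003 0; -0.006 0 0.004 0; 0 0 0 0")

```text
clock: 4.65
tcp_pos: [0.5598, -0.1804, 0.1323]
orientation: [0.457, -3.108, -0.0]
contact_force: [0.0, 1.2, 0.2]
grip_width: 0.0002
gripper_force: 0.0
```

```bash
cat >> h.py <<'E'
def flap():
    p,d=eyes.grab_frame('side'); W=cloud('side',d); hsv=cv2.cvtColor(p,cv2.COLOR_RGB2HSV).astype(int)
    m=np.zeros(d.shape,bool); m[170:280,210:310]=1
    m&=(hsv[...,0]>18)&(hsv[...,0]<32)&(hsv[...,1]>150)&(d>0)
    e=W[m][:,:2]-HX; X=e@BX; Z=W[m][:,2]; Y=e@BY
    k=(abs(Y)<.055)&(X>-.02)&(X<.15); X,Z=X[k],Z[k]
    c=np.polyfit(X,Z,1); v=np.linalg.svd(np.c_[X-X.mean(),Z-Z.mean()],full_matrices=False)[2][0]
    print('yellow',k.sum(),'X',np.round([X.min(),X.max()],4),'Z',np.round([Z.min(),Z.max()],4),'theta',round(np.arctan(v[1]/v[0]),3))
    return p,d
E
python3 - <<'E'
from h import *
print(state()); p,d=flap(); cv2.imwrite('pics/s2.png',cv2.resize(p[80:290,150:350,::-1],None,fx=2.8,fy=2.8,interpolation=2))
E
```

```text
('binxy 0.0325 0.0013 z 0.1323', array([0. , 1.2, 0.2]), 4.65)
yellow 794 X [-0.0004  0.067 ] Z [0.0122 0.1802] theta 1.103
```

View pics/s2.png

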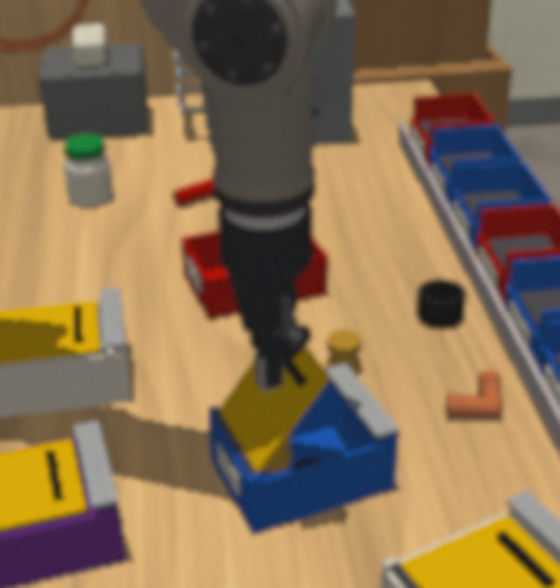

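The fingertip at about (270,378) is on the outer face, hinge side of the rib at (295,372), and the flap is folding. I follow the arc down.

Request:
arm_command(plan="-0.0045 0 0.0043 0; -0.0042 0 0.0044 0; -0.004 0 0.0055 0; -0.004 0 0.0057 0; -0.003 0 0.006 0; -0.0025 0 0.0064 0; -0.0015 0 0.005 0; -0.001 0 0.005 0; 0 0 0.003 0; 0 0 0 0")

```text
clock: 5.95
tcp_pos: [0.5829, -0.1736, 0.0872]
orientation: [0.456, -3.108, -0.0]
contact_force: [-0.0, 0.6, 1.2]
grip_width: 0.0001
gripper_force: 0.4
```

```bash
python3 - <<'E'
from h import *
print(state()); p,d=flap(); cv2.imwrite('pics/s3.png',cv2.resize(p[180:290,190:320,::-1],None,fx=4.5,fy=4.5,interpolation=2))
E
```

```text
('binxy 0.0567 0.0012 z 0.0872', array([-0. ,  0.6,  1.2]), 5.95)
yellow 833 X [0.002  0.1076] Z [0.0067 0.1426] theta 0.14
```

View pics/s3.png

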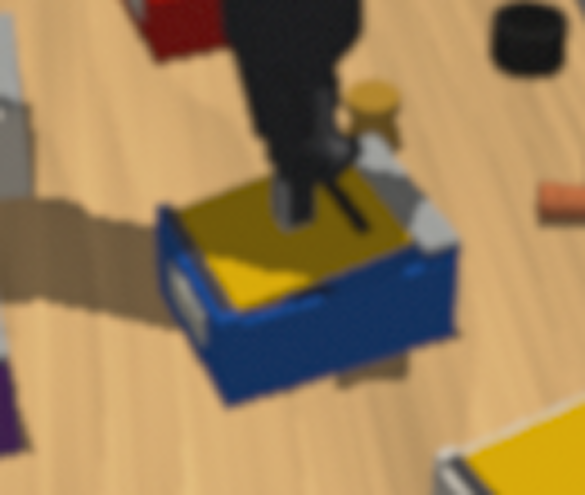

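The flap is nearly flat. The tip at about (293,215) is on the hinge side of the rib at (345,205), and the flap's edge is still short of the lip. I press the last 8 mm in small steps.

Request:
arm_command(plan="0 0 0.003 0; 0 0 0.003 0; 0 0 0.0015 0; 0 0 0.001 0; 0 0 0 0; 0 0 0 0")

```text
clock: 6.75
tcp_pos: [0.5832, -0.1737, 0.079]
orientation: [0.457, -3.108, 0.0]
contact_force: [0.2, 0.1, 0.6]
grip_width: 0.0001
gripper_force: 0.8
```

Request:
arm_command(plan="0 0 0.001 0; 0 0 0 0; 0 0 0 0")

```text
clock: 7.12
tcp_pos: [0.5833, -0.1738, 0.0784]
orientation: [-0.456, 3.108, 0.0]
contact_force: [0.7, 0.9, 5.8]
grip_width: 0.0001
gripper_force: 2.9
```

Pressed flat with about 6 N. Now I push outward.

Request:
arm_command(plan="-0.003 0 0 0; -0.003 0 0 0; -0.003 0 0 0; -0.003 0 0 0; -0.003 0 0 0; 0 0 0 0")

```text
clock: 7.88
tcp_pos: [0.5978, -0.1695, 0.0784]
orientation: [-0.456, 3.108, -0.0]
contact_force: [0.0, 0.7, 4.9]
grip_width: 0.0002
gripper_force: 2.5
```

```bash
python3 - <<'E'
from h import *
print(state()); p,d=flap(); cv2.imwrite('pics/s4.png',cv2.resize(p[180:290,190:320,::-1],None,fx=4.5,fy=4.5,interpolation=2))
E
```

```text
('binxy 0.0721 0.0009 z 0.0784', array([0. , 0.7, 4.9]), 7.875)
yellow 720 X [0.017  0.1157] Z [0.0102 0.1773] theta 0.052
```

View pics/s4.png

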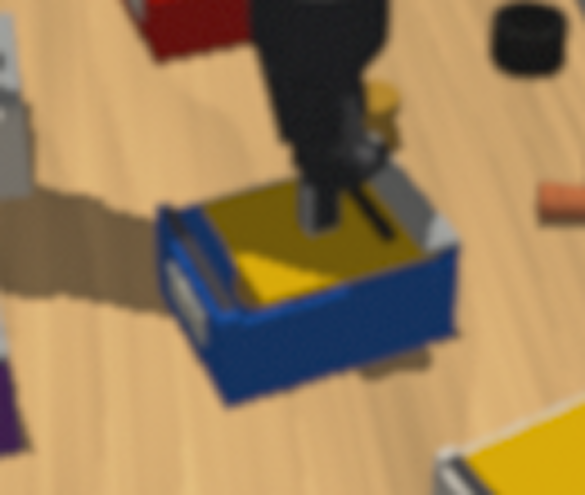

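The flap moved along with the finger by friction, about 15 mm (near edge from X 2 to 17 mm), and its free edge at (425,250) is now under the lip. I go on to the rib to reach the stop.

Request:
arm_command(plan="-0.003 0 0 0; -0.003 0 0 0; -0.003 0 0 0; -0.003 0 0 0; -0.003 0 0 0; 0 0 0 0")

```text
clock: 8.68
tcp_pos: [0.6108, -0.1661, 0.078]
orientation: [0.455, -3.106, 0.001]
contact_force: [-2.4, -1.1, 5.5]
grip_width: 0.0004
gripper_force: 2.7
```

Request:
arm_command(plan="-0.002 0 0 0; -0.002 0 0 0; 0 0 0 0")

```text
clock: 9.05
tcp_pos: [0.6145, -0.165, 0.0779]
orientation: [0.455, -3.106, 0.001]
contact_force: [-2.4, -0.7, 4.9]
grip_width: -0.0002
gripper_force: 2.5
```

```bash
python3 - <<'E'
from h import *
print(state()); flap()
E
```

```text
('binxy 0.0893 0.0005 z 0.0779', array([-2.4, -0.7,  4.9]), 9.05)
yellow 723 X [0.0197 0.1159] Z [0.0129 0.0723] theta 0.045
```

Request:
arm_command(plan="-0.0015 0 0 0; -0.001 0 0 0; -0.001 0 0 0; 0 0 0 0")

```text
clock: 9.6
tcp_pos: [0.6163, -0.1645, 0.0776]
orientation: [0.453, -3.103, -0.0]
contact_force: [-6.4, -0.5, 6.4]
grip_width: -0.0
gripper_force: 4.4
```

The force rises at the rib, so the flap is against its stop. I lift off.

Request:
arm_command(plan="0 0 -0.001 0; 0.0005 0 -0.001 0; 0.001 0 -0.002 0; 0.001 0 -0.005 0; 0 0 -0.02 0; 0 0 -0.03 0; 0.02 0 -0.04 0; 0.04 0 -0.04 0; 0.05 0 0 0; 0.05 0 0 0; 0 0 0 0")

```text
clock: 10.98
tcp_pos: [0.4615, -0.211, 0.219]
orientation: [-0.45, 3.106, 0.0]
contact_force: [-0.0, 0.9, 0.4]
grip_width: -0.0002
gripper_force: 0.0
```

```bash
python3 - <<'E'
from h import *
print(state()); p,d=flap(); cv2.imwrite('pics/s5.png',cv2.resize(p[180:290,190:320,::-1],None,fx=4.5,fy=4.5,interpolation=2))
E
```

```text
('binxy -0.0704 0.0001 z 0.2190', array([-0. ,  0.9,  0.4]), 10.975)
yellow 879 X [0.0204 0.1128] Z [0.0123 0.0782] theta 0.106
```

View pics/s5.png

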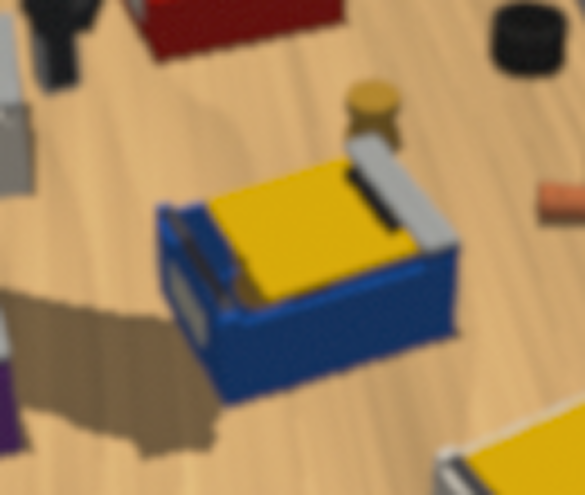

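The flap lies shut with its free edge under the lip at (400,200). The rib at (375,198) is close against the lip, the slide is about 18 mm, and the gripper is clear.

```bash
python3 -c "
from bench import ticket
print(ticket.hand_in())"
```

```text
the job is handed in; nothing more can be done
None
```

The blue bin's yellow flap is folded down and slid about 18 mm (by camera) under the steel lip, where it stays shut by itself; measured contact forces were about 9 N at most, the gripper is clear, and the job is handed in (the hand-in returned no verdict).

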